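Release the bath key that was left clicked in

TASK

One of the four push-keys on the bath console was left clicked in, so its outlet is still open. With a fingertip, tap each key lightly in turn from left to right (as seen from the robot), too lightly for any of them to click over, and feel which one is already down; when all four have been tapped, press that one right in and let it spring up, so that all four keys are up. Do not pick anything up, and leave the tumbler, jar, comb and nail brush where they are.

Things in the scene. Friction and masses are not known exactly. Their poses are not given: they have to be found in the camera images.
- console: Bath console fixed on the ledge: low bar, aluminium sides, black top 38 mm above the ledge, 262 mm along its y, 92 mm along its x (foot flange 270 x 100 mm). Origin: centre of its underside. Its x points away from the robot, its y to the robot's left, give or take its yaw. Four keys stand in a row at x = 0, y = +84, +28, -28, -84 mm (left to right as seen from the robot).
- switch_a: One of four identical switches: a round white key, 38 mm across, flat top, chrome band, in the console's black top. Its place in the row differs from run to run. Origin: on the key's vertical centre line at ledge height; does not move with the key. Key top is 54 mm above the origin when up, about 49 mm latched down, 44 mm pressed right in.
- switch_b: Another switch, identical to switch_a, origin likewise; its place in the row differs from run to run.
- switch_c: Another switch, identical to switch_a, origin likewise; its place in the row differs from run to run.
- switch_d: Another switch, identical to switch_a, origin likewise; its place in the row differs from run to run.
- key_a (a joint): Downward travel (m) of the key of switch_a: 0 up, 0.005 latched down, 0.010 right in at its stop. All keys are push-push, like a click pen: pressed beyond 0.0085 to 0.009 and let go, an up key stays latched at 0.005 and a latched key springs up to 0; pressed less, it returns to where it was. At the start one of the four is latched and three are up.
- key_b (a joint): The same for the key of switch_b. Spring of every key: 3 N to start an up key moving, 5.5 N to start a latched one moving, about 7.5 N where either clicks over, 8 N at the stop.
- key_c (a joint): The same for the key of switch_c.
- key_d (a joint): The same for the key of switch_d.
- tumbler: Bystander: open steel tumbler, 74 mm across the rim, 105 mm high, standing. Origin: centre of its underside.
- jar: Bystander: closed glass jar with a steel lid, 68 mm across, 85 mm high, standing. Origin: centre of its underside.
- comb: Bystander: yellow plastic comb lying flat, 180 mm long along its y, 34 mm wide, 5 mm thick. Origin: centre of its underside.
- nail_brush: Bystander: wooden nail brush lying bristles down, 95 mm long along its y, 42 mm wide, 28 mm high. Origin: centre of its underside.

How it is judged (in metres and radians):
On the way, in this order (a step that is already met when the one before it is completed fails the run):
1. a fingertip touches the leftmost (first) key (((y of switch_a in the frame of console between 0.064 and 0.104 m and contact force between the fingers and switch_a above 0.4 N) or (y of switch_b in the frame of console between 0.064 and 0.104 m and contact force between the fingers and switch_b above 0.4 N) or (y of switch_c in the frame of console between 0.064 and 0.104 m and contact force between the fingers and switch_c above 0.4 N) or (y of switch_d in the frame of console between 0.064 and 0.104 m and contact force between the fingers and switch_d above 0.4 N))), for 0.04 s.
2. a fingertip touches the second key from the left (((y of switch_a in the frame of console between 0.008 and 0.048 m and contact force between the fingers and switch_a above 0.4 N) or (y of switch_b in the frame of console between 0.008 and 0.048 m and contact force between the fingers and switch_b above 0.4 N) or (y of switch_c in the frame of console between 0.008 and 0.048 m and contact force between the fingers and switch_c above 0.4 N) or (y of switch_d in the frame of console between 0.008 and 0.048 m and contact force between the fingers and switch_d above 0.4 N))), for 0.04 s.
3. a fingertip touches the third key from the left (((y of switch_a in the frame of console between -0.048 and -0.008 m and contact force between the fingers and switch_a above 0.4 N) or (y of switch_b in the frame of console between -0.048 and -0.008 m and contact force between the fingers and switch_b above 0.4 N) or (y of switch_c in the frame of console between -0.048 and -0.008 m and contact force between the fingers and switch_c above 0.4 N) or (y of switch_d in the frame of console between -0.048 and -0.008 m and contact force between the fingers and switch_d above 0.4 N))), for 0.04 s.
4. a fingertip touches the rightmost (fourth) key (((y of switch_a in the frame of console between -0.104 and -0.064 m and contact force between the fingers and switch_a above 0.4 N) or (y of switch_b in the frame of console between -0.104 and -0.064 m and contact force between the fingers and switch_b above 0.4 N) or (y of switch_c in the frame of console between -0.104 and -0.064 m and contact force between the fingers and switch_c above 0.4 N) or (y of switch_d in the frame of console between -0.104 and -0.064 m and contact force between the fingers and switch_d above 0.4 N))), for 0.04 s.
5. after all four taps, the key that was latched down has been pressed in and has sprung back up (value of joint key_c below 0.0015 m), for 0.2 s.
At the end, for the whole second after the job is handed in: All four keys are up (within 1.5 mm of their top position) and the tumbler, jar, comb and nail brush are within 20 mm of where they stood (value of joint each of key_a, key_b, key_c, key_d below 0.0015 m and distance of each of tumbler, jar, comb, nail_brush from where it was at the start of the episode below 0.02 m); the robot touches nothing.
It fails at once if a key that was up at the start is pushed in until it clicks over (more than 9 mm) (value of joint any of key_a, key_b, key_d above 0.009 m).
It fails at once if the tumbler, jar, comb or nail brush is moved or lifted by more than 20 mm (distance of any of tumbler, jar, comb, nail_brush from where it was at the start of the episode above 0.02 m).
It fails at once if the tumbler or jar is tipped (angle between any of tumbler, jar's own z axis and vertical above 0.35 rad).
It also fails if it takes over 48 s, if anything falls off the work surface, if the arm or the gripper's body presses on something with over 40 N, if the wrist force passes 120 N, or if a joint passes its speed limit or range.

ROBOT

A 6-joint arm with a two-finger parallel gripper is mounted at the origin on the work surface. World frame = base frame: x ahead of the robot, y to its left, z up, the work surface at z = 0. Lengths are in m, angles in degrees, forces in N, time in s.
With the tool pointing down it reaches from about 0.375 to 0.9 m from the base axis. Payload 3.1 kg.
Tool frame: the origin (TCP) lies on the centre line of the jaws, within the pads' length; the fingertips stand 25 mm ahead of it and the grasp point (between the pads) lies 6 mm ahead of it; z points along the fingers, y is the line along which they close (so a half turn about z gives the same grasp; the last joint's range is limited). The gripper opens to 87 mm and grips with 3 to 60 N. Pads are 19 mm wide; open, the fingers measure 117 mm over their backs; the gripper's body (75 mm by 190 mm) begins 51 mm behind the grasp point.
Start: joints at [57.611, 30.224, 82.088, -0, 67.689, -10.227], TCP at [0.236, 0.579, 0.248] pointing down, gripper open.
Joint ranges: [-176.69, 176.69], [-43.24, 126.21], [12.49, 139.97], [-82, 262], [0, 151.66], [-163.58, 163.58]. Speed limits (degrees/s): [159.86, 159.86, 180, 180, 180, 180].

INTERFACE

Orientations are given as a 3x3 rotation matrix whose columns are the frame's x, y, z axes.
In Python, from rig import * gives the robot as it stands.
- The arm moves only by the tool step_arm, never from a script. Its argument "steps" is a list of rows, each a list of 7 numbers: the shift along the tool's x, y, z normalised to -1 to 1, where 1 is 0.3 m, then the turn, a rotation vector about the tool's x, y, z normalised to -1 to 1, where 1 is 45 degrees, then the gripper's target within -1 to 1 (shut at 1, half-way at 0, fully open at -1). A call has 1 to 8 rows; each row is the pose to reach, as a shift and turn from the pose commanded when the call began, along the tool's axes at that moment; what a row does not reach only later rows make up. A row lasts 1/12 s, in which the tool goes at most 41.7 mm and 7.16 degrees, less where a joint would pass 70% of its speed; a pose out of reach is approached as far as the arm can. A call with a number of a shift or a turn outside -1 to 1 is refused whole. A call with a gripper value outside its range is refused whole. The fingers move at their own pace and stop on an object; the grip force is fixed at half the most. Time passes only in rows, so rows that repeat a pose let the fingers close. It gives the time, the measured TCP pose, the force, the opening and the grip force at its end, in the units of the state.
- read_state(): the state, without advancing time (a new reading comes with each control period).
- capture(name): name is "scene" or "top"; returns a dict with "image" (420x560x3 uint8, red, green, blue), "vertical_fov" (degrees; the focal length in pixels is half the picture's height over the tangent of half this angle, whatever the lens; pixels are square), "cx", "cy" (the principal point, pixels), "k1" (the pictures are not rectified: a ray, as slopes to the right and down, at radius r is drawn at 1 + k1 r^2 times it, then the intrinsics apply), "world_from_camera" (4x4, takes a point from camera to world coordinates). Camera axes: x right, y down, z forward; pixel columns grow to the right and rows downward; lengths in m; the calibration is good to about 2 mm. A picture is of the moment at which its call begins. There is no depth.
- hand_in(): hands the job in; it is judged then, once.
The state is a dict: "time_s": time; "joint_positions": joint angles; "qvel": joint speeds; "tau": joint torques, N m; "position": TCP position; "tcp_rot": TCP orientation; "force": force on the tool from outside, world axes, zero at the start; "moment": the same for the moment, N m; "opening": opening from 0.0 (shut) to 1.0 (fully open); "grasp_force": force on a finger pad.
Only numpy, scipy, OpenCV 4.12 (cv2) and the standard library are available. Lean on these libraries where they do the work, as an engineer would, in place of code of your own. Each camera call takes 0.05 s, during which the arm holds its last target. There are 200 camera calls.

## Working session

There is one attempt and no reset: what is moved stays moved. The work goes in short steps, Python scripts to look and compute and a tool call to move; the robot and the scene stay as the last step left them, time stands still between calls to the robot, and variables do not carry over. Pictures are saved under pics/ and viewed, at most 10 in all, crops included, and the job is handed in when it is done.

Besides the shell and the picture viewer there is one more tool, called after ">>>" as a command line: name --pt "numbers of a row" for each row, then --argument value for the rest. step_arm: Moves the arm, as the interface text tells. Scaled input: -1 to 1 covers 0.3 m each way for a shift and 45 degrees each way for a turn. Its arguments: {"type":"object","properties":{"steps":{"type":"array"}},"required":["steps"]}

```bash
mkdir -p pics
cat > h.py <<'E'
from rig import *
import numpy as np, cv2
def ray(c,u,v):
    f=c["image"].shape[0]/2/np.tan(np.radians(c["vertical_fov"])/2)
    K=np.array([[f,0,c["cx"]],[0,f,c["cy"]],[0,0,1]])
    p=cv2.undistortPoints(np.array([[[u,v]]],float),K,np.array([c["k1"],0,0,0,0]))[0,0]
    T=np.array(c["world_from_camera"]); return T[:3,3],T[:3,:3]@np.array([p[0],p[1],1])
def onz(c,u,v,z):
    o,d=ray(c,u,v); return o+d*(z-o[2])/d[2]
E
python3 - <<'E'
from h import *
ims=[]
for n in("scene","top"):
    c=capture(n); np.save(n+".npy",c,allow_pickle=True)
    cv2.imwrite(f"pics/{n}0.png",c["image"][:,:,::-1]); print(n,c["vertical_fov"],c["k1"],np.round(c["world_from_camera"],3).tolist())
s=read_state();print(s["time_s"],s["position"],np.round(s["tcp_rot"],3).tolist(),s["force"],s["opening"])
E
```

```text
scene 47.28957683715431 -0.10908755946114934 [[0.055, 0.743, -0.667, 1.245], [0.998, -0.033, 0.046, 0.055], [0.012, -0.668, -0.744, 0.761], [0.0, 0.0, 0.0, 1.0]]
top 42.03649539921069 -0.15319044223083603 [[0.001, -0.998, 0.067, 0.527], [-1.0, -0.0, 0.005, 0.106], [-0.005, -0.067, -0.998, 0.933], [0.0, 0.0, 0.0, 1.0]]
0.1 [0.23544165 0.57827323 0.24666643] [[-0.926, 0.377, -0.001], [0.377, 0.926, -0.002], [0.0, -0.002, -1.0]] [-0.75026478  0.49693693 -0.25290786] 1.000725939760253
```

View pics/top0.png

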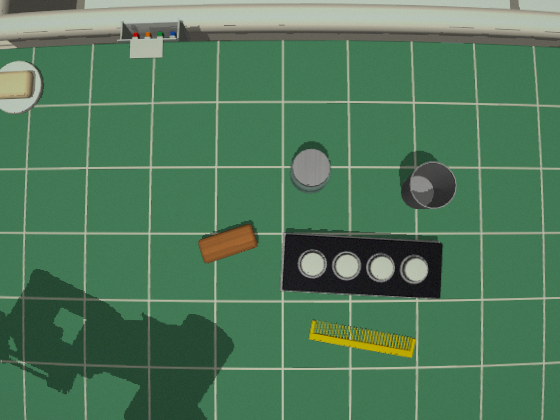

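View pics/scene0.png

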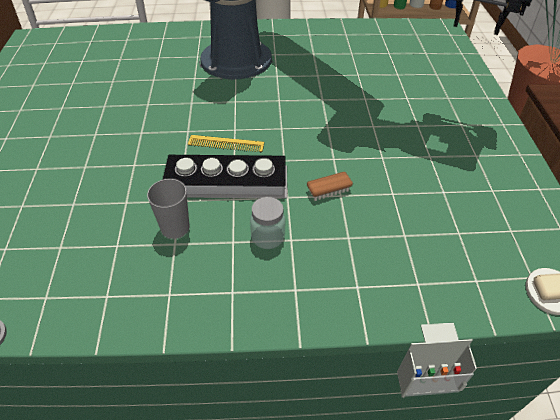

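Top view: keys run left to right at about (312,264), (347,266), (381,268), (415,269), with the jar at (311,168), tumbler at (433,185), comb at (362,338) and brush at (228,243). The scene view shows the same layout from the far side.

Run:
```python
from h import *
P={}
for n,R in(("top",(290,440,240,295)),("scene",(165,285,152,182))):
    c=np.load(n+".npy",allow_pickle=True).item(); im=c["image"]
    m=(cv2.inRange(im,(165,165,150),(255,255,255)))
    k=np.zeros_like(m);x0,x1,y0,y1=R;k[y0:y1,x0:x1]=m[y0:y1,x0:x1]
    N,_,st,ce=cv2.connectedComponentsWithStats(k)
    b=sorted([(ce[i][0],ce[i][1],*st[i][2:5]) for i in range(1,N) if st[i][4]>60],reverse=(n=="scene"))
    for q in b: print(n,np.round(q,1),np.round(onz(c,q[0],q[1],.054),4))
    P[n]=[onz(c,q[0],q[1],.054) for q in b]
    P[n+'r']=[ray(c,q[0],q[1]) for q in b]
    if n=="top":
        p=np.array(P[n]);d=p[0]-p[-1];print("yaw of console",np.degrees(np.arctan2(-d[0],d[1])),np.linalg.norm(d))
for (o,d),(a,e) in zip(P["topr"],P["scener"]):
    s=np.linalg.lstsq(np.c_[d,-e],a-o,rcond=None)[0];print("tri",np.round((o+d*s[0]+a+e*s[1])/2,4))
R=np.array(read_state()["tcp_rot"]);print("tool yaw (y axis)",np.degrees(np.arctan2(-R[0,1],R[1,1])))
```

```text
top [312.2 263.7  22.   22.  372. ] [0.5042 0.0663 0.054 ]
top [346.8 265.7  22.   22.  367. ] [0.501  0.0108 0.054 ]
top [381.6 267.6  22.   22.  372. ] [ 0.4976 -0.0455  0.054 ]
top [415.9 269.5  21.   22.  361. ] [ 0.4943 -0.1016  0.054 ]
yaw of console -3.3659487724372386 0.16817647820835996
scene [263.  164.1  18.   12.  160. ] [0.5061 0.0673 0.054 ]
scene [236.6 165.7  19.   14.  167. ] [0.5086 0.0112 0.054 ]
scene [210.8 163.7  17.   12.  158. ] [ 0.5    -0.0439  0.054 ]
scene [184.5 163.4  18.   12.  155. ] [ 0.4965 -0.0999  0.054 ]
tri [0.5042 0.0668 0.0522]
tri [0.5008 0.0103 0.0465]
tri [ 0.4976 -0.045   0.0519]
tri [ 0.4943 -0.1012  0.0521]
tool yaw (y axis) -22.16542969336517
```

>>> step_arm --pt "-0.735 -0.62 0.1 0 0 -0.418 1" --pt "-0.735 -0.62 0.1 0 0 -0.418 1" --pt "-0.735 -0.62 0.1 0 0 -0.418 1" --pt "-0.735 -0.62 0.1 0 0 -0.418 1" --pt "-0.735 -0.62 0.1 0 0 -0.418 1" --pt "-0.735 -0.62 0.1 0 0 -0.418 1" --pt "-0.735 -0.62 0.1 0 0 -0.418 1" --pt "-0.735 -0.62 0.1 0 0 -0.418 1"

```text
time_s: 0.77
position: [0.3722, 0.3177, 0.2166]
tcp_rot: [[-0.998, 0.065, -0.001], [0.065, 0.998, -0.004], [0.001, -0.004, -1.0]]
force: [0.0, -0.4, 0.1]
opening: 0.485
grasp_force: 0.0
```

>>> step_arm --pt "-0.493 -0.806 0.2 0 0 0 1" --pt "-0.493 -0.806 0.2 0 0 0 1" --pt "-0.493 -0.806 0.2 0 0 0 1" --pt "-0.493 -0.806 0.2 0 0 0 1" --pt "-0.493 -0.806 0.25 0 0 0 1" --pt "-0.493 -0.806 0.32 0 0 0 1" --pt "-0.493 -0.806 0.32 0 0 0 1" --pt "-0.493 -0.806 0.32 0 0 0 1"

```text
time_s: 1.43
position: [0.5055, 0.0695, 0.1191]
tcp_rot: [[-0.998, 0.063, -0.0], [0.063, 0.998, -0.001], [0.0, -0.001, -1.0]]
force: [0.7, -0.0, -0.8]
opening: 0.008
grasp_force: 0.0
```

>>> step_arm --pt "0 0 0 0 0 0 1" --pt "0 0 0 0 0 0 1" --pt "0 0 0 0 0 0 1" --pt "0 0 0 0 0 0 1"

```text
time_s: 1.77
position: [0.5026, 0.075, 0.1224]
tcp_rot: [[-0.998, 0.056, 0.0], [0.056, 0.998, 0.0], [-0.0, 0.0, -1.0]]
force: [-0.7, -0.2, -0.1]
opening: 0.006
grasp_force: 0.0
```

>>> step_arm --pt "-0.007 -0.027 0.06 0 0 0 1" --pt "-0.007 -0.027 0.1 0 0 0 1" --pt "-0.007 -0.027 0.115 0 0 0 1" --pt "-0.007 -0.027 0.115 0 0 0 1" --pt "-0.007 -0.027 0.115 0 0 0 1" --pt "-0.007 -0.027 0.115 0 0 0 1"

```text
time_s: 2.27
position: [0.5052, 0.0658, 0.0879]
tcp_rot: [[-0.998, 0.057, 0.001], [0.057, 0.998, -0.0], [-0.001, 0.0, -1.0]]
force: [0.1, -0.4, 0.2]
opening: 0.003
grasp_force: 0.0
```

>>> step_arm --pt "0 0 0.015 0 0 0 1" --pt "0 0 0.025 0 0 0 1" --pt "0 0 0.03 0 0 0 1" --pt "0 0 0.036 0 0 0 1" --pt "0 0 0.036 0 0 0 1" --pt "0 0 0.036 0 0 0 1"

```text
time_s: 2.77
position: [0.5052, 0.0652, 0.0765]
tcp_rot: [[-0.998, 0.059, 0.001], [0.059, 0.998, 0.0], [-0.001, 0.0, -1.0]]
force: [-0.5, 1.1, 4.5]
opening: 0.006
grasp_force: 2.1
```

Key 1 is up: 4.5 N at a tip height of 51.5 mm. Next, key 2.

>>> step_arm --pt "0 0 -0.04 0 0 0 1" --pt "0 0 -0.04 0 0 0 1" --pt "0 -0.1 -0.04 0 0 0 1" --pt "0.003 -0.182 -0.04 0 0 0 1" --pt "0.003 -0.182 -0.04 0 0 0 1" --pt "0.003 -0.182 -0.04 0 0 0 1"

```text
time_s: 3.27
position: [0.5006, 0.0097, 0.0878]
tcp_rot: [[-0.998, 0.061, -0.001], [0.061, 0.998, 0.0], [0.001, 0.0, -1.0]]
force: [0.4, 0.6, -0.7]
opening: 0.003
grasp_force: 0.0
```

>>> step_arm --pt "0 0 0.02 0 0 0 1" --pt "0 0 0.03 0 0 0 1" --pt "0 0 0.035 0 0 0 1" --pt "0 0 0.04 0 0 0 1" --pt "0 0 0.04 0 0 0 1" --pt "0 0 0.04 0 0 0 1"

```text
time_s: 3.77
position: [0.5008, 0.0111, 0.0761]
tcp_rot: [[-0.998, 0.058, -0.0], [0.058, 0.998, 0.0], [0.0, 0.0, -1.0]]
force: [-0.4, 0.4, 0.9]
opening: 0.007
grasp_force: 0.0
```

No real contact at 51 mm, so key 2 seems to be the latched one. I'll lower a little further to touch it.

>>> step_arm --pt "0 0 0.004 0 0 0 1" --pt "0 0 0.008 0 0 0 1" --pt "0 0 0.011 0 0 0 1" --pt "0 0 0.011 0 0 0 1" --pt "0 0 0.011 0 0 0 1"

```text
time_s: 4.18
position: [0.501, 0.0108, 0.0735]
tcp_rot: [[-0.998, 0.059, 0.001], [0.059, 0.998, 0.0], [-0.001, 0.0, -1.0]]
force: [-0.4, 0.3, 6.0]
opening: 0.003
grasp_force: 2.8
```

Key 2 is latched: 6 N at about 48.5 mm. Next, key 3.

>>> step_arm --pt "0 0 -0.051 0 0 0 1" --pt "0 0 -0.051 0 0 0 1" --pt "0 -0.1 -0.051 0 0 0 1" --pt "0 -0.187 -0.051 0 0 0 1" --pt "0 -0.187 -0.051 0 0 0 1" --pt "0 -0.187 -0.051 0 0 0 1"

```text
time_s: 4.68
position: [0.4976, -0.0464, 0.088]
tcp_rot: [[-0.998, 0.061, 0.0], [0.061, 0.998, 0.0], [-0.0, 0.0, -1.0]]
force: [-0.3, -0.2, -0.5]
opening: 0.009
grasp_force: 0.0
```

>>> step_arm --pt "0 0 0.02 0 0 0 1" --pt "0 0 0.03 0 0 0 1" --pt "0 0 0.035 0 0 0 1" --pt "0 0 0.04 0 0 0 1" --pt "0 0 0.04 0 0 0 1" --pt "0 0 0.04 0 0 0 1"

```text
time_s: 5.18
position: [0.4972, -0.0447, 0.0763]
tcp_rot: [[-0.998, 0.058, -0.001], [0.058, 0.998, 0.0], [0.001, 0.0, -1.0]]
force: [-0.7, -0.5, 4.4]
opening: 0.004
grasp_force: 2.1
```

Key 3 is up. Next, key 4.

>>> step_arm --pt "0 0 -0.04 0 0 0 1" --pt "0 0 -0.04 0 0 0 1" --pt "0 -0.1 -0.04 0 0 0 1" --pt "0 -0.187 -0.04 0 0 0 1" --pt "0 -0.187 -0.04 0 0 0 1" --pt "0 -0.187 -0.04 0 0 0 1"

```text
time_s: 5.68
position: [0.4944, -0.1022, 0.0879]
tcp_rot: [[-0.998, 0.061, 0.0], [0.061, 0.998, 0.0], [-0.0, 0.0, -1.0]]
force: [-1.0, 0.9, -0.2]
opening: 0.008
grasp_force: 0.0
```

>>> step_arm --pt "0 0 0.02 0 0 0 1" --pt "0 0 0.03 0 0 0 1" --pt "0 0 0.035 0 0 0 1" --pt "0 0 0.04 0 0 0 1" --pt "0 0 0.04 0 0 0 1" --pt "0 0 0.04 0 0 0 1"

```text
time_s: 6.18
position: [0.4939, -0.1006, 0.0763]
tcp_rot: [[-0.998, 0.058, -0.001], [0.058, 0.998, 0.001], [0.001, 0.001, -1.0]]
force: [-0.7, 0.3, 4.2]
opening: 0.005
grasp_force: 2.1
```

Key 4 is up, so I go back to key 2 and press it right in.

>>> step_arm --pt "0 0 -0.05 0 0 0 1" --pt "0 0 -0.05 0 0 0 1" --pt "0 0.12 -0.05 0 0 0 1" --pt "0 0.24 -0.05 0 0 0 1" --pt "0 0.34 -0.05 0 0 0 1" --pt "0 0.374 -0.05 0 0 0 1" --pt "0 0.374 -0.05 0 0 0 1" --pt "0 0.374 -0.05 0 0 0 1"

```text
time_s: 6.85
position: [0.501, 0.0107, 0.091]
tcp_rot: [[-0.998, 0.057, 0.0], [0.057, 0.998, -0.001], [-0.0, -0.0, -1.0]]
force: [0.8, -0.7, 0.8]
opening: 0.006
grasp_force: 0.0
```

>>> step_arm --pt "0 0 0.03 0 0 0 1" --pt "0 0 0.05 0 0 0 1" --pt "0 0 0.06 0 0 0 1" --pt "0 0 0.068 0 0 0 1" --pt "0 0 0.074 0 0 0 1" --pt "0 0 0.076 0 0 0 1" --pt "0 0 0.076 0 0 0 1"

```text
time_s: 7.43
position: [0.5011, 0.0094, 0.0693]
tcp_rot: [[-0.998, 0.06, 0.001], [0.06, 0.998, -0.001], [-0.001, -0.001, -1.0]]
force: [-1.5, -0.8, 12.6]
opening: 0.005
grasp_force: 6.2
```

It bottomed out at 12.6 N and 44 mm. Now I retract well clear, then look.

>>> step_arm --pt "0 0 -0.04 0 0 0 1" --pt "0 0 -0.1 0 0 0 1" --pt "0 0 -0.2 0 0 0 1" --pt "0 0 -0.3 0 0 0 1" --pt "0 0 -0.4 0 0 0 1" --pt "0 0 -0.5 0 0 0 1" --pt "0 0 -0.5 0 0 0 1" --pt "0 0 -0.5 0 0 0 1"

```text
time_s: 8.1
position: [0.5017, 0.0097, 0.2196]
tcp_rot: [[-0.998, 0.06, 0.004], [0.06, 0.998, -0.001], [-0.004, -0.001, -1.0]]
force: [0.1, 0.0, -0.3]
opening: 0.003
grasp_force: 0.0
```

>>> step_arm --pt "0.3 0.6 -0.1 0 0 0 1" --pt "0.3 0.6 -0.1 0 0 0 1" --pt "0.3 0.6 -0.1 0 0 0 1" --pt "0.3 0.6 -0.1 0 0 0 1" --pt "0.3 0.6 -0.1 0 0 0 1" --pt "0.3 0.6 -0.1 0 0 0 1" --pt "0.3 0.6 -0.1 0 0 0 1" --pt "0.3 0.6 -0.1 0 0 0 1"

```text
time_s: 8.77
position: [0.4212, 0.195, 0.2471]
tcp_rot: [[-0.998, 0.058, -0.002], [0.058, 0.998, -0.001], [0.002, -0.001, -1.0]]
force: [-0.9, -1.2, 0.2]
opening: 0.005
grasp_force: 0.0
```

Run:
```python
from h import *
a=np.load("scene.npy",allow_pickle=True).item()["image"]; c=capture("scene"); im=c["image"]
m=cv2.inRange(im,(165,165,150),(255,255,255));k=np.zeros_like(m);k[150:182,165:285]=m[150:182,165:285]
N,_,st,ce=cv2.connectedComponentsWithStats(k)
for i in range(1,N):
    if st[i][4]>60: print(np.round(ce[i],1),st[i])
cv2.imwrite("pics/cmp.png",np.hstack([cv2.resize(x[130:260,140:360],None,fx=1.8,fy=1.8) for x in(a,im)])[:,:,::-1])
```

```text
[184.5 163.4] [176 158  18  12 155]
[210.8 163.7] [203 158  17  12 158]
[236.5 164.1] [227 158  19  16 164]
[262.6 164.2] [254 159  18  12 148]
```

View pics/cmp.png

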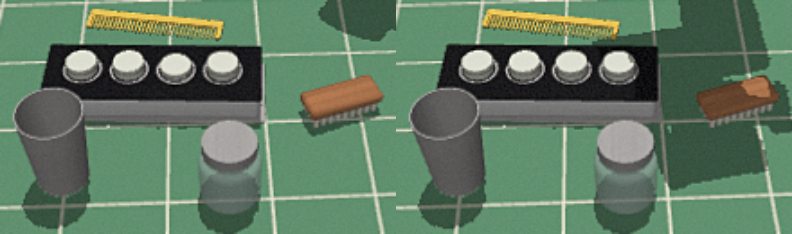

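The side-by-side crop shows key 2 (from row 165.7 to 164.1 in the full image) now level with the others, and the bystanders have not moved.

```bash
python3 -c "
from rig import *
print(hand_in())"
```

```text
the job is handed in; nothing more can be done
None
```

I tapped all four keys from left to right, found the second from the left latched, and pressed it in until it sprang up; the last picture shows all four keys up and nothing else moved, and the job is handed in (no verdict was returned).

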